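Load the label-roll spindle at the shop counter

TASK

Load the label-roll stand on the counter: thread the flanged adapter onto its leaning spindle first, flange down, then the label roll over the adapter's hub, then the lock collar, each pushed fully home against the part below before the next goes on. Leave all three on the spindle, let go, and leave the stapler, scanner, carton and tape roll where they lie.

Things in the scene. Friction and masses are not known exactly. Their poses are not given: they have to be found in the camera images.
- stand: grey label-roll stand screwed to the counter, foot 150 x 120 x 12 mm; origin at the counter under the spindle's foot, z up, its -x side is the low side the spindle leans to
- spindle: bare steel post, 20 mm diameter, 80 mm long, the last 10 mm tapering to 10 mm diameter, standing square on a 90 x 90 mm aluminium plate; it leans 30 degrees from vertical towards the stand's -x. Origin: foot of the post on the plate's face, 58 mm above the counter; z runs up along the post, y is level
- adapter_home (a point): where the adapter's origin is when home: the foot of the post (0 mm up the post)
- roll_home (a point): where the roll's origin is when home: 26 mm up the post
- collar_home (a point): where the collar's origin is when home: 58 mm up the post
- adapter: grey plastic flanged adapter: a flat disc 80 mm diameter, 6 mm thick, with a hub 40 mm diameter rising 28 mm above it (34 mm in all), bore 24 mm right through; lies hub up. Origin: centre of the disc's underside, z up through the hub
- roll: small white label roll: plain ring 66 mm outside, bore 47 mm, 40 mm high, lying flat; fits over the adapter's hub and rests on its disc. Origin at its middle (20 mm above its underside), z along the bore; either end may go first
- collar: black lock collar: thick ring 60 mm outside, bore 26 mm, 24 mm high, lying flat; goes on the post on top of the roll. Origin at its middle (12 mm above its underside), z along the bore; either end may go first
- stapler: bystander: black stapler 150 x 36 x 44 mm, origin under its middle, long side along its x
- scanner: bystander: black barcode scanner lying on its side, 180 x 66 x 50 mm; origin on the counter, handle to its -x (35 mm wide, to -100 mm), head to its +x (to +80 mm)
- carton: bystander: flat orange carton 50 x 85 x 25 mm, origin under its middle, long side along its y
- tape: bystander: big amber roll of packing tape, 110 mm outside, 76 mm bore, 48 mm high, origin at the centre of its underside
Not all that is in view belongs to the job. What is shaped like the roll but blue is not meant.

How it is judged:
By the outcome, as a careful person would: the job done as asked, in the order asked, and still so for the second after the job is handed in, with the robot touching nothing.
It also fails if it takes over 70 s, if anything falls off the work surface, if the arm or the gripper's body presses on something with over 40 N, if the wrist force passes 120 N, or if a joint passes its speed limit or range.

ROBOT

A 6-joint arm with a two-finger parallel gripper is mounted at the origin on the work surface. World frame = base frame: x ahead of the robot, y to its left, z up, the work surface at z = 0. Lengths are in m, angles in rad, forces in N, time in s.
With the tool pointing down it reaches from about 0.3 to 0.85 m from the base axis. Payload 5.4 kg.
Tool frame: the origin (TCP) lies on the mounting face of the last link; the fingertips stand 173 mm ahead of it and the grasp point (between the pads) lies 155 mm ahead of it (manip.pinch_z is the distance from the TCP to the grasp point, in m); z points along the fingers, y is the line along which they close (so a half turn about z gives the same grasp; the last joint's range is limited). The gripper opens to 85 mm and grips with 20 to 120 N. Pads are 22 mm wide; open, the fingers measure 114 mm over their backs; the gripper's body (76 mm by 85 mm) begins 54 mm behind the grasp point. The pads swing forward as they close: fully open they stand 13 mm farther back than shut.
Start: joints at [-1.38, 0.158, 1.597, -0, 1.386, -0.21], TCP at [0.224, -0.529, 0.405] pointing down, gripper open.
Joint ranges: [-2.91, 2.91], [-0.94, 2.29], [0.18, 2.7], [-1.29, 4.43], [0.17, 2.64], [-3, 3]. Speed limits (rad/s): [2.57, 2.57, 3.14, 3.14, 3.14, 3.14].

INTERFACE

Orientations are given as a 3x3 rotation matrix whose columns are the frame's x, y, z axes.
In Python, from cell import monitor, eyes, manip gives the robot as it stands.
- The arm moves only by the tool servo_tool, never from a script. Its argument "steps" is a list of rows, each a list of 5 numbers: the opening, from 0 (shut) to 1 (fully open), then the shift along the world's x, y, z as a fraction of full scale, then the turn about the world's z as a fraction of full scale. A call has 1 to 5 rows; each row shifts and turns the commanded pose from where the row before left it; what a row does not reach is not made up. Full scale, the value 1, is 0.02 m for a shift and 0.1 rad for a turn. A row lasts 1/12 s, in which the tool goes at most 41.7 mm and 7.16 degrees, less where a joint would pass 70% of its speed; a pose out of reach is approached as far as the arm can. A call with a number of a shift or a turn outside -1 to 1 is refused whole. A call with a gripper value outside its range is refused whole. The fingers move at their own pace and stop on an object; the grip force is fixed at half the most. Time passes only in rows, so rows that do not move let the fingers close. It gives the time, the measured TCP pose, the force, the opening and the grip force at its end, in the units of the state.
- monitor.state(): the state, without advancing time (a new reading comes with each control period).
- eyes.get_image(name): name is "side" or "top" or "wrist"; returns a dict with "image" (420x560x3 uint8, red, green, blue), "intrinsics" (3x3 intrinsics, pixels), "R" (3x3) and "t" (3): a world point X has camera coordinates R X + t. Camera axes: x right, y down, z forward; pixel columns grow to the right and rows downward; lengths in m; the calibration is good to about 2 mm. A picture is of the moment at which its call begins. There is no depth.
- manip.sign_off(): hands the job in; it is judged then, once.
The state is a dict: "t": time; "joints": joint angles; "qd": joint speeds; "joint_torque": joint torques, N m; "eef_pos": TCP position; "tool_rot": TCP orientation; "wrist_force": force on the tool from outside, world axes, zero at the start; "wrist_torque": the same for the moment, N m; "gripper_width": finger opening in m; "gripper_force": force on a finger pad.
Only numpy, scipy, OpenCV 4.12 (cv2) and the standard library are available. Lean on these libraries where they do the work, as an engineer would, in place of code of your own. Each camera call takes 0.05 s, during which the arm holds its last target. There are 200 camera calls.

## Working session

There is one attempt and no reset: what is moved stays moved. The work goes in short steps, Python scripts to look and compute and a tool call to move; the robot and the scene stay as the last step left them, time stands still between calls to the robot, and variables do not carry over. Pictures are saved under pics/ and viewed, at most 10 in all, crops included, and the job is handed in when it is done.

Besides the shell and the picture viewer there is one more tool, called after "Request:" in YAML: its name, and indented under it one key for each argument. servo_tool: Moves the arm, as the interface text tells. Shift numbers are shares of 0.02 m and turn numbers shares of 0.1 rad, none past 1 either way. Its arguments: {"type":"object","properties":{"steps":{"type":"array"}},"required":["steps"]}

```bash
ls; mkdir -p pics; cat > h.py <<'E'
import numpy as np, cv2
from cell import monitor, eyes, manip
def shot(n,tag):
    d=eyes.get_image(n); cv2.imwrite(f'pics/{tag}.png',d['image'][:,:,::-1]); np.savez(f'pics/{tag}.npz',**{k:np.array(d[k]) for k in('image','intrinsics','R','t')}); return d
def ray(d,u,v):
    w=d['R'].T@np.linalg.inv(d['intrinsics'])@np.array([u,v,1.]); return -d['R'].T@d['t'], w/np.linalg.norm(w)
def onplane(d,u,v,z):
    c,w=ray(d,u,v); return c+w*(z-c[2])/w[2]
def proj(d,X):
    p=d['intrinsics']@(d['R']@np.array(X,float)+d['t']); return p[:2]/p[2]
def load(tag): 
    return dict(np.load(f'pics/{tag}.npz'))
def st():
    s=monitor.state()
    for k in s: print(k,np.round(s[k],4).tolist())
E
python3 - <<'E'
from h import *
st(); print(manip.pinch_z)
for n in('side','top'):
    d=shot(n,n+'0'); print(n,d['R'].round(3).tolist(),d['t'],(-d['R'].T@d['t']).round(3))
a=cv2.imread('pics/side0.png');b=cv2.imread('pics/top0.png')
E
```

```text
pics
t 0.0
joints [-1.3801, 0.1591, 1.5983, 0.0, 1.3862, -0.2101]
qd [0.0009, -0.0005, -0.0006, 0.0009, -0.0002, 0.0006]
joint_torque [-0.0018, -39.5995, -33.1433, -0.0004, 0.0085, -0.0]
eef_pos [0.2243, -0.5292, 0.4037]
tool_rot [[0.9208, 0.3901, -0.0004], [0.3901, -0.9208, 0.0019], [0.0004, -0.0019, -1.0]]
wrist_force [-0.1088, -0.2109, 0.1286]
wrist_torque [0.0079, 0.0109, -0.004]
gripper_force 0.0
gripper_width 0.0855
0.1547
side [[0.985, -0.17, 0.001], [-0.127, -0.742, -0.658], [0.113, 0.648, -0.753]] [-0.52529018  0.09197402  0.9707701 ] [ 0.42  -0.65   0.792]
top [[-0.101, -0.995, 0.001], [-0.974, 0.099, -0.203], [0.202, -0.022, -0.979]] [0.00403685 0.56831539 0.91392285] [ 0.37  -0.032  1.01 ]
```

View pics/top0.png

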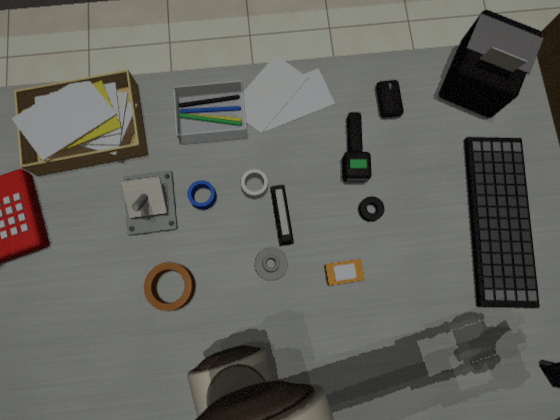

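View pics/side0.png

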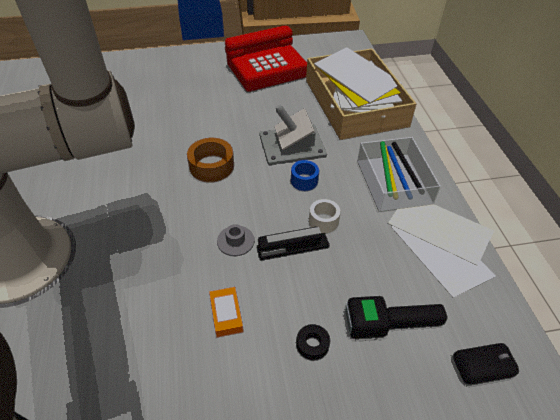

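```bash
python3 - <<'E'
from h import *
a=cv2.imread('pics/side0.png');b=cv2.imread('pics/top0.png')
f=lambda im,x,y,w,h:cv2.resize(im[y:y+h,x:x+w],(400,300),interpolation=cv2.INTER_CUBIC)
cv2.imwrite('pics/c1.png',np.vstack([np.hstack([f(b,110,155,80,60+20),f(a,250,95,80,80)]),np.hstack([f(b,230,160,160,120),f(a,200,190,160,120+60)])]))
d=load('top0')
for n,u,v,z in [('adapter',271,264,.03),('roll',254,183,.04),('collar',371,209,.024),('tape',169,287,.048),('blue',202,194,.04),('carton',345,272,.02),('stapler',282,214,.04),('foot',150,203,.01),('tip',139,204,.12)]: print(n,onplane(d,u,v,z).round(3))
E
```

```text
adapter [ 0.444 -0.035  0.03 ]
roll [ 0.641 -0.013  0.04 ]
collar [ 0.552 -0.289  0.024]
tape [0.415 0.201 0.048]
blue [0.626 0.113 0.04 ]
carton [ 0.409 -0.206  0.02 ]
stapler [ 0.558 -0.073  0.04 ]
foot [0.624 0.246 0.01 ]
tip [0.596 0.24  0.12 ]
```

View pics/c1.png

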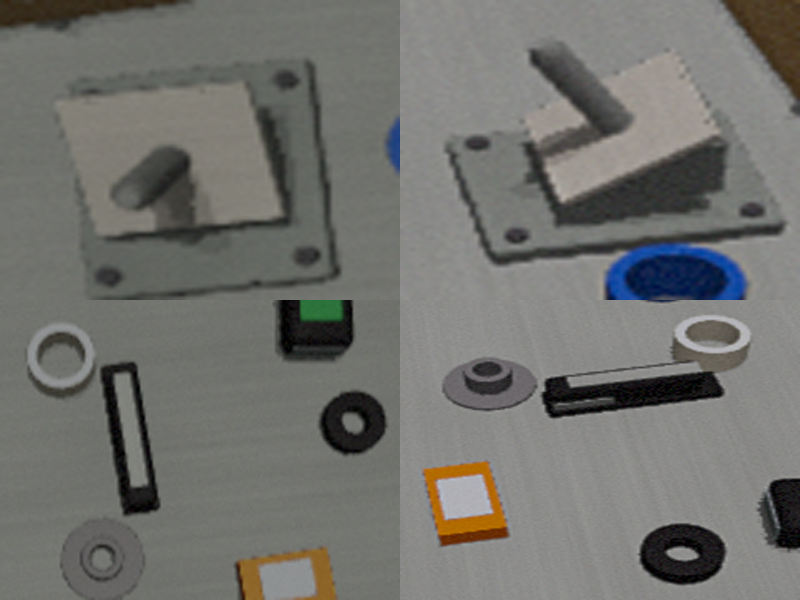

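```bash
python3 - <<'E'
from h import *
d=load('top0');s=load('side0')
c=np.array([onplane(d,u,v,.012) for u,v in [(177.6,228.3),(172,171.5),(124.4,177.7),(127.6,234.5)]])
print(c.round(3),c.mean(0))
for a,b in((0,1),(3,2)): e=c[b]-c[a];print('yaw',np.degrees(np.arctan2(e[1],e[0])),np.linalg.norm(e))
def tri(p,q):
    c1,w1=ray(d,*p);c2,w2=ray(s,*q)
    A=np.stack([w1,-w2],1);x=np.linalg.lstsq(A,c2-c1,rcond=None)[0]
    a=c1+w1*x[0];b=c2+w2*x[1];return ((a+b)/2).round(4),np.linalg.norm(a-b).round(4)
print('tip',tri((135,207),(279,108.3)),'foot',tri((145,197.7),(293,127)))
img=d['image'].astype(int);hsv=cv2.cvtColor(d['image'],cv2.COLOR_RGB2HSV)
g=cv2.cvtColor(d['image'],cv2.COLOR_RGB2GRAY)
for n,m,(u,v),z in[('roll',g>140,(254,183),.04),('collar',g<70,(371,209),.024),('tape',(hsv[...,1]>90),(169,287),.048),('stapler',g<70,(282,214),.04)]:
    w=np.zeros_like(g);w[v-32:v+32,u-25:u+25]=m[v-32:v+32,u-25:u+25]*255
    ct=max(cv2.findContours(w,0,1)[0],key=cv2.contourArea);e=cv2.minAreaRect(ct);print(n,e,onplane(d,*e[0],z).round(4))
    if n=='stapler':print([onplane(d,*p,z).round(3).tolist() for p in cv2.boxPoints(e)])
E
```

```text
[[0.554 0.182 0.012]
 [0.699 0.188 0.012]
 [0.695 0.306 0.012]
 [0.551 0.303 0.012]] [0.62459405 0.24454235 0.012     ]
yaw 2.384165399151477 0.14478403560938669
yaw 1.4127624478179368 0.14354017996159174
tip (array([0.5909, 0.2481, 0.1213]), np.float64(0.0012)) foot (array([0.6247, 0.2415, 0.0665]), np.float64(0.002))
roll ((254.0, 181.5), (23.0, 24.0), 90.0) [ 0.6444 -0.0138  0.04  ]
collar ((370.4999694824219, 208.5), (24.041629791259766, 25.45584487915039), 45.0) [ 0.5531 -0.2877  0.024 ]
tape ((168.5, 286.0), (48.0, 49.0), 90.0) [0.4169 0.2018 0.048 ]
stapler ((281.2432556152344, 214.95947265625), (60.1700325012207, 15.289106369018555), 80.53767395019531) [ 0.556  -0.0706  0.04  ]
[[0.628, -0.048, 0.04], [0.631, -0.085, 0.04], [0.486, -0.092, 0.04], [0.483, -0.057, 0.04]]
```

Request:
servo_tool:
  steps:
    - [1,0.45,1,0,-0.75]
    - [1,0.45,1,0,-0.75]
    - [1,0.45,1,0,-0.75]
    - [1,0.45,1,0,-0.75]
    - [1,0.45,1,0,-0.7]

```text
t: 0.52
eef_pos: [0.2695, -0.4283, 0.4041]
tool_rot: [[1.0, 0.027, -0.0], [0.027, -1.0, 0.001], [-0.0, -0.001, -1.0]]
wrist_force: [-0.4, -0.1, 0.7]
gripper_width: 0.0854
gripper_force: 0.0
```

Request:
servo_tool:
  steps:
    - [1,0.45,1,0,0]
    - [1,0.45,1,0,0]
    - [1,0.45,1,0,0]
    - [1,0.45,1,0,0]
    - [1,0.45,1,0,0]

```text
t: 0.93
eef_pos: [0.3145, -0.3283, 0.4042]
tool_rot: [[1.0, 0.031, -0.0], [0.031, -1.0, 0.001], [-0.0, -0.001, -1.0]]
wrist_force: [-0.4, 0.0, -0.1]
gripper_width: 0.0853
gripper_force: 0.0
```

Request:
servo_tool:
  steps:
    - [1,0.45,1,0,0]
    - [1,0.45,1,0,0]
    - [1,0.45,1,0,0]
    - [1,0.45,1,0,0]
    - [1,0.45,1,0,0]

```text
t: 1.35
eef_pos: [0.3595, -0.2283, 0.4043]
tool_rot: [[1.0, 0.031, -0.0], [0.031, -1.0, 0.001], [-0.0, -0.001, -1.0]]
wrist_force: [0.0, 0.6, 0.5]
gripper_width: 0.0854
gripper_force: 0.0
```

Request:
servo_tool:
  steps:
    - [1,0.45,1,0,0]
    - [1,0.45,1,0,0]
    - [1,0.45,1,0,0]
    - [1,0.45,1,0,0]
    - [1,0.45,1,0,0]

```text
t: 1.77
eef_pos: [0.4045, -0.1283, 0.4043]
tool_rot: [[1.0, 0.031, -0.0], [0.031, -1.0, 0.0], [-0.0, -0.0, -1.0]]
wrist_force: [0.5, 0.5, 0.5]
gripper_width: 0.085
gripper_force: 0.0
```

Request:
servo_tool:
  steps:
    - [1,0.4,1,0,0]
    - [1,0.4,1,0,0]
    - [1,0.4,1,0,0]
    - [1,0.4,1,0,0]
    - [1,0.4,0.7,0,0]

```text
t: 2.18
eef_pos: [0.4444, -0.0338, 0.4043]
tool_rot: [[0.999, 0.032, -0.001], [0.032, -0.999, 0.001], [-0.001, -0.001, -1.0]]
wrist_force: [0.2, 0.8, -0.3]
gripper_width: 0.0853
gripper_force: 0.0
```

```bash
python3 - <<'E'
from h import *
d=shot('wrist','w1');s=monitor.state();print(s['t'],s['eef_pos'],s['tool_rot']);print(d['R'].round(3).tolist(),(-d['R'].T@d['t']).round(4),d['intrinsics'])
print(proj(d,[.444,-.035,.03]))
E
```

```text
2.2333 [ 0.44510529 -0.0325277   0.40432918] [[ 9.99454071e-01  3.30372293e-02  3.18680689e-04]
 [ 3.30364656e-02 -9.99451811e-01  2.16107044e-03]
 [ 3.89901771e-04 -2.14936257e-03 -9.99997614e-01]]
[[0.032, -0.999, -0.001], [-0.947, -0.031, 0.32], [-0.32, -0.009, -0.947]] [ 0.525  -0.0312  0.3733] [[364.86793726   0.         284.03596384]
 [  0.         364.86793726 210.93022674]
 [  0.           0.           1.        ]]
[285.76504032 176.46619245]
```

View pics/w1.png

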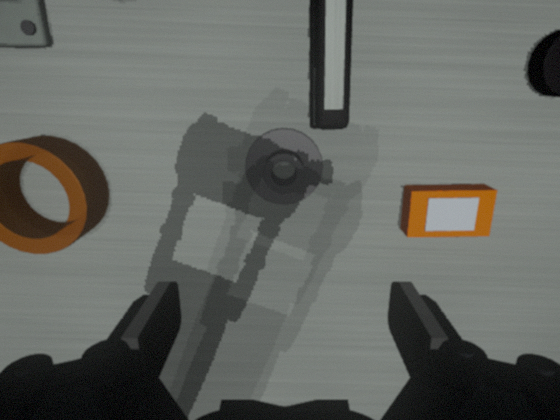

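```bash
python3 - <<'E'
from h import *
d=load('w1');print(onplane(d,283.5,166.5,.006),onplane(d,284,166,.034))
g=cv2.GaussianBlur(cv2.cvtColor(d['image'],cv2.COLOR_RGB2GRAY),(3,3),0)
c=cv2.HoughCircles(g[110:220,230:340],cv2.HOUGH_GRADIENT,1,5,param1=60,param2=15,minRadius=8,maxRadius=45);
print([[round(float(x),1) for x in (q[0]+230,q[1]+110,q[2])] for q in c[0][:8]])
t=load('top0');g=cv2.cvtColor(t['image'],cv2.COLOR_RGB2GRAY)
c=cv2.HoughCircles(g[235:295,240:305],cv2.HOUGH_GRADIENT,1,5,param1=60,param2=10,minRadius=6,maxRadius=22)
print([[round(float(x),1) for x in (q[0]+240,q[1]+235,q[2])] for q in c[0][:6]]); print(onplane(t,271,264,.006))
E
```

```text
[ 0.44865865 -0.03260667  0.006     ] [ 0.45497452 -0.03295814  0.034     ]
[[284.5, 165.5, 38.7], [279.5, 173.5, 44.4], [286.5, 170.5, 44.4], [284.5, 178.5, 25.2], [278.5, 168.5, 33.3], [274.5, 173.5, 27.5], [291.5, 154.5, 26.1], [271.5, 183.5, 34.3]]
[[270.5, 262.5, 9.6], [275.5, 264.5, 12.2], [266.5, 269.5, 11.1], [267.5, 257.5, 10.3], [275.5, 258.5, 10.2], [275.5, 269.5, 10.3]]
[ 0.44594927 -0.03490024  0.006     ]
```

Request:
servo_tool:
  steps:
    - [0.75,0.18,0,-1,0]
    - [0.75,0,0,-1,0]
    - [0.75,0,0,-1,0]
    - [0.75,0,0,-1,0]
    - [0.75,0,0,-1,0]

```text
t: 2.65
eef_pos: [0.4475, -0.0356, 0.3035]
tool_rot: [[1.0, 0.031, -0.001], [0.031, -1.0, 0.0], [-0.001, -0.0, -1.0]]
wrist_force: [-0.3, -0.6, -0.0]
gripper_width: 0.064
gripper_force: 0.0
```

Request:
servo_tool:
  steps:
    - [0.75,0,0,-1,0]
    - [0.75,0,0,-1,0]
    - [0.75,0,0,-1,0]
    - [0.75,0,0,-1,0]
    - [0.75,0,0,-1,0]

```text
t: 3.07
eef_pos: [0.4475, -0.0357, 0.2036]
tool_rot: [[1.0, 0.031, -0.001], [0.031, -1.0, 0.0], [-0.001, -0.0, -1.0]]
wrist_force: [0.0, 0.5, -0.2]
gripper_width: 0.0642
gripper_force: 0.0
```

Request:
servo_tool:
  steps:
    - [0.75,0,0,-0.95,0]
    - [0.75,0,0,0,0]
    - [0,0,0,0,0]
    - [0,0,0,0,0]
    - [0,0,0,0,0]

```text
t: 3.48
eef_pos: [0.4486, -0.0358, 0.1872]
tool_rot: [[1.0, 0.031, 0.002], [0.031, -1.0, -0.001], [0.002, 0.001, -1.0]]
wrist_force: [0.8, 0.3, -0.1]
gripper_width: 0.038
gripper_force: 60.2
```

Request:
servo_tool:
  steps:
    - [0,0,0,0,0]
    - [0,0,0,0,0]
    - [0,0,0,0,0]
    - [0,0,0,0.25,0]
    - [0,0,0,0.75,0]

```text
t: 3.9
eef_pos: [0.4467, -0.035, 0.2045]
tool_rot: [[1.0, 0.031, -0.004], [0.031, -1.0, 0.001], [-0.004, -0.002, -1.0]]
wrist_force: [-0.9, 0.2, -0.6]
gripper_width: 0.0384
gripper_force: 60.5
```

Request:
servo_tool:
  steps:
    - [0,0,0,1,0]
    - [0,0,0,1,0]
    - [0,0.5,0.5,1,0]
    - [0,0.5,1,1,0]
    - [0,0.5,1,1,0]

```text
t: 4.32
eef_pos: [0.4779, 0.015, 0.307]
tool_rot: [[1.0, 0.029, 0.0], [0.029, -1.0, -0.0], [0.0, 0.0, -1.0]]
wrist_force: [0.8, -0.9, 0.2]
gripper_width: 0.0382
gripper_force: 60.5
```

Request:
servo_tool:
  steps:
    - [0,0.5,1,1,0]
    - [0,0.5,1,1,0]
    - [0,0.5,1,1,0]
    - [0,0.5,1,1,0]
    - [0,0.5,1,1,0]

```text
t: 4.73
eef_pos: [0.5278, 0.1158, 0.4068]
tool_rot: [[1.0, 0.031, -0.0], [0.031, -1.0, 0.0], [-0.0, -0.0, -1.0]]
wrist_force: [0.5, -0.2, -1.0]
gripper_width: 0.038
gripper_force: 60.5
```

Request:
servo_tool:
  steps:
    - [0,0.7,1,0.7,0]
    - [0,0.7,1,0,0]
    - [0,0.7,1,0,0]
    - [0,0.7,1,0,0]
    - [0,0.7,1,0,0]

```text
t: 5.15
eef_pos: [0.5981, 0.2157, 0.4197]
tool_rot: [[1.0, 0.031, -0.0], [0.031, -1.0, -0.0], [-0.0, 0.0, -1.0]]
wrist_force: [0.8, -0.8, 0.1]
gripper_width: 0.0382
gripper_force: 60.5
```

Request:
servo_tool:
  steps:
    - [0,0,1,0,0]
    - [0,0,0.5,0,0]
    - [0,0,0,0,0]
    - [0,0,0,0,0]

```text
t: 5.48
eef_pos: [0.5975, 0.2445, 0.4195]
tool_rot: [[0.999, 0.032, -0.001], [0.032, -0.999, -0.001], [-0.001, 0.001, -1.0]]
wrist_force: [-0.6, -0.3, -1.5]
gripper_width: 0.0381
gripper_force: 60.5
```

```bash
python3 - <<'E'
from h import *
d=shot('wrist','w2');shot('side','s2');s=monitor.state();print(s['t'],s['eef_pos'],s['gripper_width'],s['wrist_force'],(-d['R'].T@d['t']).round(4))
im=cv2.imread('pics/w2.png');cv2.imwrite('pics/w2b.png',cv2.resize(im[60:420,40:520],(800,600),interpolation=cv2.INTER_CUBIC))
for X in ([.6246,.2445,.058],[.5846,.2445,.127]): print(proj(d,X))
E
```

```text
5.5833 [0.59772591 0.24364035 0.41980997] 0.03846280270852511 [-0.17334047  0.48086728 -1.19410207] [0.6782 0.247  0.3885]
[284.93090518 150.11202737]
[283.44039442 217.39117817]
```

View pics/w2b.png

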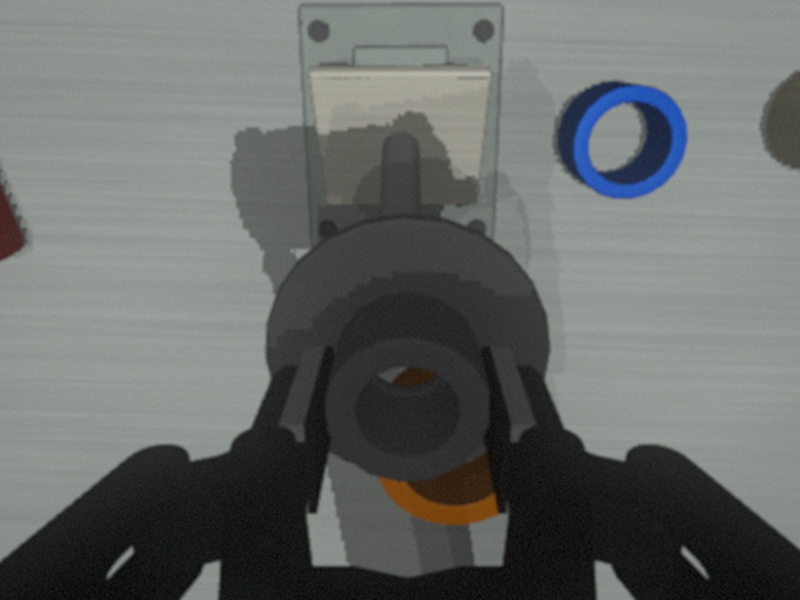

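```bash
python3 - <<'E'
from h import *
d=load('w2')
P=lambda x,y,z:onplane(d,40+.6*x,60+.6*y,z).round(4)
print('foot from arc',P(400.5,132,.063)-[.00866,0,0],'from plate edge',P(400.5,69,.0805)-[.039,0,0])
print('plate corners',P(309,69,.0805),P(491,69,.0805))
print('hubtop',P(408,409,.267),'disc L/R',P(267,345,.239),P(549,345,.239),'disc far edge',P(408,215,.239)-[.04,0,0])
print('foot plate y',P(299,5,.012),P(503,5,.012))
t=load('top0')
E
```

```text
foot from arc [0.62624 0.2489  0.063  ] from plate edge [0.6285 0.2497 0.0805]
plate corners [0.6661 0.2941 0.0805] [0.6689 0.2058 0.0805]
hubtop [0.5987 0.2442 0.267 ] disc L/R [0.5995 0.2828 0.239 ] [0.6019 0.2056 0.239 ] disc far edge [0.5975 0.2454 0.239 ]
foot plate y [0.6985 0.3096 0.012 ] [0.7022 0.1924 0.012 ]
```

Request:
servo_tool:
  steps:
    - [0,-0.39,0.13,-0.9,0]
    - [0,0,0,-1,0]
    - [0,0,0,-1,0]
    - [0,0,0,-1,0]
    - [0,0,0,-1,0]

```text
t: 6.0
eef_pos: [0.59, 0.2459, 0.3212]
tool_rot: [[1.0, 0.029, 0.0], [0.029, -1.0, -0.0], [0.0, 0.0, -1.0]]
wrist_force: [-0.2, -0.2, -0.9]
gripper_width: 0.0384
gripper_force: 60.5
```

Request:
servo_tool:
  steps:
    - [0,0,0,0,0]
    - [0,0,0,0,0]

```text
t: 6.17
eef_pos: [0.5897, 0.2462, 0.3209]
tool_rot: [[1.0, 0.03, -0.003], [0.03, -1.0, -0.001], [-0.003, 0.001, -1.0]]
wrist_force: [0.2, -0.0, -0.6]
gripper_width: 0.0382
gripper_force: 60.5
```

```bash
python3 - <<'E'
from h import *
d=shot('wrist','w3');e=shot('side','s3');t=shot('top','t3');s=monitor.state();print(s['t'],s['eef_pos'],s['gripper_width'],s['wrist_force'])
f=lambda n,x,y,w,h:cv2.resize(cv2.imread(f'pics/{n}.png')[y:y+h,x:x+w],(400,300),interpolation=cv2.INTER_CUBIC)
cv2.imwrite('pics/c3.png',np.vstack([np.hstack([f('w3',180,180,200,150),f('s3',240,60,120,90)]),np.hstack([f('t3',110,155,80,60),f('w3',240,270,80,60)])]))
for X in ([.586,.247,.127],[.592,.2472,.135]): print(proj(e,X),proj(d,X),proj(t,X))
E
```

```text
6.3167 [0.59079606 0.24691646 0.32398133] 0.03865271145145902 [0.30246327 0.03742326 0.0658485 ]
[276.82935377 106.84456296] [282.07678648 266.14511254] [134.69914339 208.29935266]
[279.37768088 103.68693918] [281.9221502  262.60618031] [133.29986216 204.82078751]
```

View pics/c3.png

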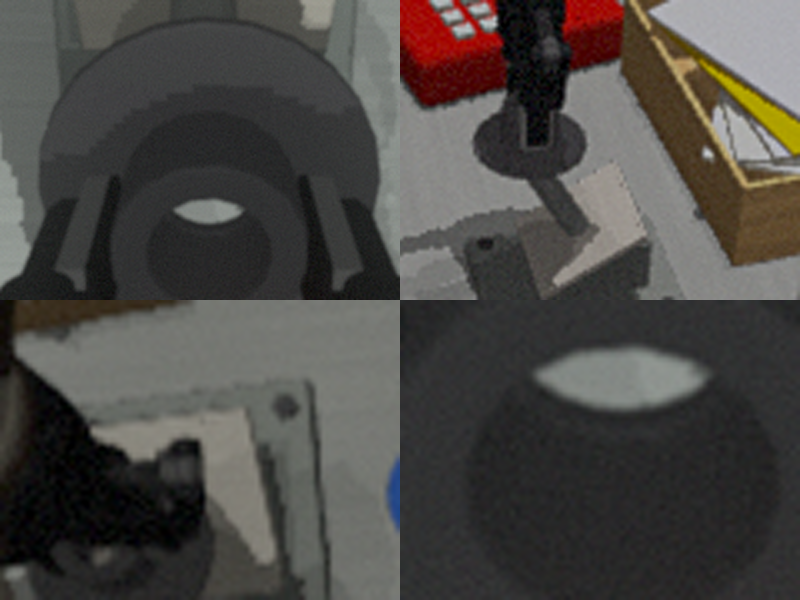

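Request:
servo_tool:
  steps:
    - [0,0,0,-0.3,0]
    - [0,0,0,-0.3,0]
    - [0,0,0,0,0]

```text
t: 6.57
eef_pos: [0.5899, 0.2471, 0.3086]
tool_rot: [[1.0, 0.031, -0.001], [0.031, -1.0, -0.0], [-0.001, 0.0, -1.0]]
wrist_force: [1.2, -0.2, 0.3]
gripper_width: 0.0383
gripper_force: 60.6
```

Request:
servo_tool:
  steps:
    - [0,0,0,-0.2,0]
    - [0,0,0,0,0]

```text
t: 6.73
eef_pos: [0.5906, 0.2473, 0.3058]
tool_rot: [[1.0, 0.031, 0.002], [0.031, -1.0, 0.0], [0.002, -0.0, -1.0]]
wrist_force: [2.7, 0.2, -0.3]
gripper_width: 0.0381
gripper_force: 60.5
```

Request:
servo_tool:
  steps:
    - [0,0,0,-0.2,0]
    - [0,0,0,0,0]

```text
t: 6.9
eef_pos: [0.5912, 0.2473, 0.3026]
tool_rot: [[1.0, 0.031, 0.005], [0.031, -1.0, 0.001], [0.005, -0.001, -1.0]]
wrist_force: [6.3, 1.5, 0.2]
gripper_width: 0.0382
gripper_force: 60.6
```

Request:
servo_tool:
  steps:
    - [0,0.1,0,0,0]
    - [0,0.05,0,-0.15,0]
    - [0,0,0,0,0]

```text
t: 7.15
eef_pos: [0.5938, 0.2472, 0.2989]
tool_rot: [[1.0, 0.031, 0.002], [0.031, -1.0, 0.001], [0.003, -0.0, -1.0]]
wrist_force: [6.5, 1.9, 0.8]
gripper_width: 0.0385
gripper_force: 60.7
```

Request:
servo_tool:
  steps:
    - [0,0.05,0,-0.15,0]
    - [0,0.05,0,-0.15,0]
    - [0,0,0,0,0]

```text
t: 7.4
eef_pos: [0.5955, 0.2474, 0.2961]
tool_rot: [[1.0, 0.031, 0.001], [0.031, -1.0, 0.0], [0.001, -0.0, -1.0]]
wrist_force: [-5.3, -0.9, 18.6]
gripper_width: 0.0385
gripper_force: 62.4
```

Request:
servo_tool:
  steps:
    - [0,0.08,0,-0.15,0]
    - [0,0.08,0,-0.15,0]
    - [0,0,0,0,0]

```text
t: 7.65
eef_pos: [0.5974, 0.2478, 0.2954]
tool_rot: [[0.999, 0.032, -0.005], [0.032, -0.999, -0.001], [-0.005, 0.001, -1.0]]
wrist_force: [-29.1, -6.2, 50.9]
gripper_width: 0.038
gripper_force: 65.3
```

Request:
servo_tool:
  steps:
    - [0,-0.08,0,0.15,0]
    - [0,0,0,0,0]

```text
t: 7.82
eef_pos: [0.5963, 0.2477, 0.2957]
tool_rot: [[0.999, 0.032, -0.001], [0.032, -0.999, -0.001], [-0.001, 0.0, -1.0]]
wrist_force: [-14.8, -3.5, 33.8]
gripper_width: 0.0383
gripper_force: 63.6
```

Request:
servo_tool:
  steps:
    - [0.65,0,0,0,0]
    - [0.65,0,0,0,0]
    - [0.65,0,0,0,0]
    - [0.65,0,0,0,0]

```text
t: 8.15
eef_pos: [0.596, 0.247, 0.288]
tool_rot: [[1.0, 0.031, -0.004], [0.031, -1.0, -0.001], [-0.004, 0.001, -1.0]]
wrist_force: [0.5, 1.1, 0.5]
gripper_width: 0.0556
gripper_force: 0.0
```

```bash
python3 - <<'E'
from h import *
d=shot('wrist','w4');e=shot('side','s4');s=monitor.state();print(s['t'],s['eef_pos'],s['gripper_width'],s['wrist_force'])
f=lambda n,x,y,w,h:cv2.resize(cv2.imread(f'pics/{n}.png')[y:y+h,x:x+w],(400,300),interpolation=cv2.INTER_CUBIC)
cv2.imwrite('pics/c4.png',np.hstack([f('w4',160,120,240,180),f('s4',240,60,120,90)]))
E
```

```text
8.25 [0.59631156 0.24704495 0.28840178] 0.055218729193902125 [-0.20406467  0.44407572  0.3093116 ]
```

View pics/c4.png

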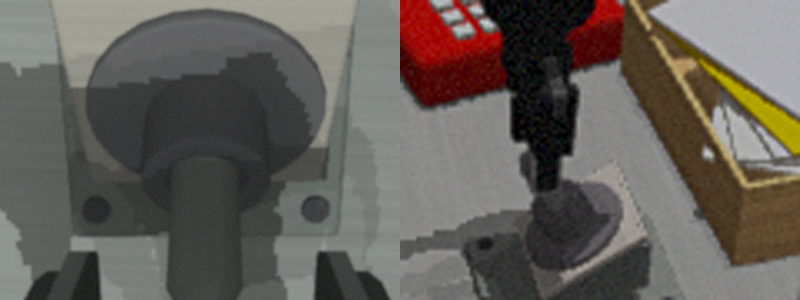

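Request:
servo_tool:
  steps:
    - [1,0,0,1,0]
    - [1,0,0,1,0]
    - [1,0,0,1,0]
    - [1,0,0,1,0]
    - [1,0,-0.5,1,0]

```text
t: 8.67
eef_pos: [0.5964, 0.2382, 0.3899]
tool_rot: [[0.999, 0.032, -0.001], [0.032, -0.999, 0.001], [-0.001, -0.001, -1.0]]
wrist_force: [-0.2, 0.8, -0.0]
gripper_width: 0.0855
gripper_force: 0.0
```

Request:
servo_tool:
  steps:
    - [1,0.24,-1,0,0.8]
    - [1,0.24,-1,0,0.8]
    - [1,0.24,-1,0,0.8]
    - [1,0.24,-1,0,0.8]
    - [1,0.24,-1,0,0.8]

```text
t: 9.08
eef_pos: [0.6208, 0.1362, 0.3891]
tool_rot: [[0.907, 0.421, -0.001], [0.421, -0.907, -0.0], [-0.001, -0.001, -1.0]]
wrist_force: [0.2, 0.1, 0.7]
gripper_width: 0.0854
gripper_force: 0.0
```

Request:
servo_tool:
  steps:
    - [1,0.24,-1,0,0.8]
    - [1,0.24,-1,0,0.8]
    - [1,0.24,-1,0,0.8]
    - [1,0.24,-1,0,0.8]
    - [1,0.24,-1,0,0.65]

```text
t: 9.5
eef_pos: [0.6448, 0.0361, 0.389]
tool_rot: [[0.683, 0.731, -0.001], [0.731, -0.683, 0.0], [-0.001, -0.001, -1.0]]
wrist_force: [0.3, 0.2, -0.2]
gripper_width: 0.0855
gripper_force: 0.0
```

Request:
servo_tool:
  steps:
    - [1,0,-1,0,0]
    - [1,0,-1,0,0]
    - [1,0,-0.55,0,0]
    - [1,0,0,0,0]
    - [1,0,0,0,0]

```text
t: 9.92
eef_pos: [0.6447, -0.0138, 0.3893]
tool_rot: [[0.686, 0.728, -0.001], [0.728, -0.686, 0.001], [0.0, -0.001, -1.0]]
wrist_force: [0.4, 0.1, 0.3]
gripper_width: 0.0853
gripper_force: 0.0
```

```bash
python3 - <<'E'
from h import *
d=shot('wrist','w5');s=monitor.state();print(s['t'],s['eef_pos'],s['tool_rot'].round(3).tolist() if hasattr(s['tool_rot'],'round') else s['tool_rot'])
g=cv2.cvtColor(d['image'],cv2.COLOR_RGB2GRAY);hsv=cv2.cvtColor(d['image'],cv2.COLOR_RGB2HSV)
u,v=proj(d,[.644,-.014,.04]).astype(int);print(u,v,g[v-50:v+50:10,u],g[v,u-60:u+60:8])
x0,y0=u-65,v-65
c=cv2.HoughCircles(cv2.GaussianBlur(g,(3,3),0)[y0:y0+130,x0:x0+130],cv2.HOUGH_GRADIENT,1,4,param1=80,param2=15,minRadius=18,maxRadius=55)
for q in c[0][:5]:print(q+[x0,y0,0],onplane(d,q[0]+x0,q[1]+y0,.04))
# adapter check in w4
w=load('w4');n=np.array([-.5,-.016,.866]);e=np.array([.866,.03,.5]);F=np.array([.6262,.2485,.058])
print('far edge exp',proj(w,F+.038*e+.006*n),'obs 284,126; hub top near',proj(w,F+.018*e+.034*n))
E
```

```text
9.9667 [ 0.6446621  -0.01315791  0.38944871] [[0.685, 0.728, -0.001], [0.728, -0.685, 0.001], [0.0, -0.001, -1.0]]
285 184 [ 80  82 113  76  64  64  64  78  96  34] [110  65  67  89  94  69  64  64  66  65  69 118 105 121 111]
[283.5        180.5         34.90000153] [ 0.64498856 -0.0103962   0.04      ]
[288.5        178.5         30.79999924] [ 0.64950168 -0.01212599  0.04      ]
[283.5        187.5         31.60000038] [ 0.64054504 -0.01510572  0.04      ]
[280.5        183.5         30.79999924] [ 0.64112987 -0.01056028  0.04      ]
[285.5 175.5  30.5] [ 0.64942648 -0.00829089  0.04      ]
far edge exp [282.58022364 132.31685069] obs 284,126; hub top near [282.72904206 204.96507696]
```

View pics/w5.png

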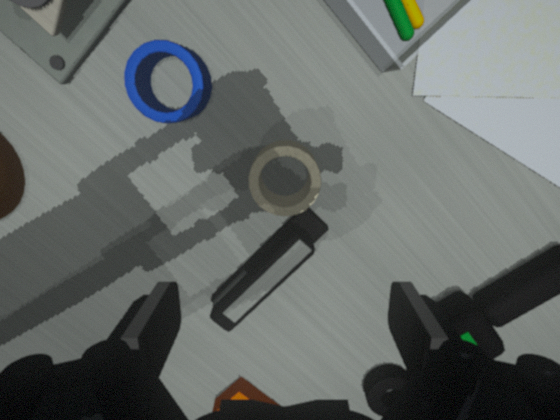

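Request:
servo_tool:
  steps:
    - [1,0.03,0.12,-1,0]
    - [1,0,0,-1,0]
    - [1,0,0,-1,0]
    - [1,0,0,-1,0]
    - [1,0,0,-1,0]

```text
t: 10.38
eef_pos: [0.6452, -0.0098, 0.2888]
tool_rot: [[0.684, 0.729, 0.0], [0.729, -0.684, 0.0], [0.0, -0.0, -1.0]]
wrist_force: [0.1, -1.1, -0.9]
gripper_width: 0.0856
gripper_force: 0.0
```

Request:
servo_tool:
  steps:
    - [1,0,0,-1,0]
    - [1,0,0,-1,0]
    - [1,0,0,-1,0]
    - [1,0,0,-1,0]
    - [1,0,0,-1,0]

```text
t: 10.8
eef_pos: [0.6453, -0.0098, 0.1888]
tool_rot: [[0.684, 0.729, 0.0], [0.729, -0.684, 0.0], [0.0, -0.0, -1.0]]
wrist_force: [-0.5, 0.2, -0.1]
gripper_width: 0.0855
gripper_force: 0.0
```

Request:
servo_tool:
  steps:
    - [1,0,0,-0.45,0]
    - [1,0,0,0,0]
    - [0,0,0,0,0]
    - [0,0,0,0,0]
    - [0,0,0,0,0]

```text
t: 11.22
eef_pos: [0.6464, -0.0113, 0.183]
tool_rot: [[0.685, 0.728, 0.004], [0.728, -0.685, -0.001], [0.002, 0.003, -1.0]]
wrist_force: [1.1, 0.4, -1.6]
gripper_width: 0.065
gripper_force: 66.3
```

Request:
servo_tool:
  steps:
    - [0,0,0,0,0]
    - [0,0,0,0,0]

```text
t: 11.38
eef_pos: [0.6464, -0.0114, 0.1829]
tool_rot: [[0.685, 0.728, 0.004], [0.728, -0.685, -0.0], [0.002, 0.003, -1.0]]
wrist_force: [0.2, 1.1, 5.0]
gripper_width: 0.0649
gripper_force: 67.1
```

Request:
servo_tool:
  steps:
    - [0,0,0,0.5,0]
    - [0,0,0,1,0]
    - [0,0,0,1,0]
    - [0,0,0,1,0]
    - [0,0,0,1,0]

```text
t: 11.8
eef_pos: [0.6449, -0.0115, 0.2717]
tool_rot: [[0.685, 0.728, -0.001], [0.728, -0.685, -0.0], [-0.001, -0.001, -1.0]]
wrist_force: [0.9, -0.3, -1.0]
gripper_width: 0.0649
gripper_force: 66.8
```

Request:
servo_tool:
  steps:
    - [0,-0.2,1,1,-0.8]
    - [0,-0.2,1,1,-0.8]
    - [0,-0.2,1,1,-0.8]
    - [0,-0.2,1,1,-0.8]
    - [0,-0.2,1,0.5,-0.8]

```text
t: 12.22
eef_pos: [0.6253, 0.0893, 0.3641]
tool_rot: [[0.916, 0.4, 0.004], [0.4, -0.916, -0.0], [0.003, 0.002, -1.0]]
wrist_force: [0.7, 0.5, 0.2]
gripper_width: 0.065
gripper_force: 66.8
```

Request:
servo_tool:
  steps:
    - [0,-0.2,1,0,-0.8]
    - [0,-0.2,1,0,-0.8]
    - [0,-0.2,1,0,-0.8]
    - [0,-0.2,1,0,-0.8]
    - [0,-0.2,1,0,-0.65]

```text
t: 12.63
eef_pos: [0.6047, 0.1894, 0.3609]
tool_rot: [[1.0, 0.027, -0.001], [0.027, -1.0, -0.0], [-0.001, 0.0, -1.0]]
wrist_force: [-0.2, 0.8, -1.1]
gripper_width: 0.0645
gripper_force: 66.8
```

Request:
servo_tool:
  steps:
    - [0,-0.2,1,0,0]
    - [0,0,1,0,0]
    - [0,0,0.95,0,0]
    - [0,0,0,0,0]
    - [0,0,0,0,0]

```text
t: 13.05
eef_pos: [0.6009, 0.2482, 0.3607]
tool_rot: [[0.999, 0.032, -0.001], [0.032, -0.999, -0.001], [-0.001, 0.001, -1.0]]
wrist_force: [-0.4, -0.4, -1.5]
gripper_width: 0.0646
gripper_force: 66.9
```

```bash
python3 - <<'E'
from h import *
d=shot('wrist','w6');e=shot('side','s6');s=monitor.state();print(s['t'],s['eef_pos'],s['tool_rot'],s['gripper_width'],s['wrist_force'])
g=cv2.cvtColor(d['image'],cv2.COLOR_RGB2GRAY)
z=s['eef_pos'][2]-.183+.04
u,v=proj(d,[s['eef_pos'][0],s['eef_pos'][1],z]);print(u,v)
x0,y0=int(u)-90,int(v)-90
c=cv2.HoughCircles(cv2.GaussianBlur(g,(3,3),0)[y0:y0+180,x0:x0+180],cv2.HOUGH_GRADIENT,1,4,param1=80,param2=20,minRadius=25,maxRadius=90)
for q in c[0][:5]:print(q+[x0,y0,0],onplane(d,q[0]+x0,q[1]+y0,z))
E
```

```text
13.15 [0.60125957 0.24690894 0.36068498] [[ 9.99537415e-01  3.04106786e-02 -3.83383882e-04]
 [ 3.04104185e-02 -9.99537274e-01 -6.66852651e-04]
 [-4.03485922e-04  6.54885311e-04 -9.99999704e-01]] 0.06505404665626119 [ 0.66004799 -0.28655873 -1.27310497]
287.4271306179171 322.37075160746525
[296.5 318.5  76. ] [0.60300428 0.24370373 0.21768498]
[265.5 321.5  69.5] [0.60137252 0.25483299 0.21768498]
[301.5        321.5         71.59999847] [0.60179421 0.2418448  0.21768498]
[289.5        309.5         87.19999695] [0.60668261 0.24636133 0.21768498]
[283.5 310.5  70. ] [0.60619875 0.24848629 0.21768498]
```

Request:
servo_tool:
  steps:
    - [0,-0.15,0,-1,0]
    - [0,0,0,-1,0]
    - [0,0,0,-0.6,0]
    - [0,0,0,0,0]

```text
t: 13.48
eef_pos: [0.5972, 0.2463, 0.3049]
tool_rot: [[1.0, 0.03, -0.007], [0.03, -1.0, -0.002], [-0.007, 0.001, -1.0]]
wrist_force: [-0.4, -0.9, -2.4]
gripper_width: 0.0647
gripper_force: 66.9
```

Request:
servo_tool:
  steps:
    - [0,0,0,-0.4,0]
    - [0,0,0,-0.3,0]
    - [0,0,0,0,0]

```text
t: 13.73
eef_pos: [0.5983, 0.2473, 0.294]
tool_rot: [[1.0, 0.03, -0.001], [0.03, -1.0, -0.0], [-0.001, 0.0, -1.0]]
wrist_force: [0.3, 0.1, -2.4]
gripper_width: 0.0651
gripper_force: 66.9
```

Request:
servo_tool:
  steps:
    - [0,0.05,0,-0.2,0]
    - [0,0.05,0,-0.2,0]
    - [0,0,0,0,0]

```text
t: 13.98
eef_pos: [0.6003, 0.2475, 0.2861]
tool_rot: [[1.0, 0.031, -0.001], [0.031, -1.0, -0.0], [-0.001, 0.0, -1.0]]
wrist_force: [-0.4, -0.3, -1.5]
gripper_width: 0.065
gripper_force: 66.9
```

Request:
servo_tool:
  steps:
    - [0,0,0,-0.2,0]
    - [0,0,0,-0.1,0]
    - [0,0,0,0,0]

```text
t: 14.23
eef_pos: [0.6001, 0.2476, 0.28]
tool_rot: [[1.0, 0.031, -0.001], [0.031, -1.0, -0.0], [-0.001, 0.0, -1.0]]
wrist_force: [-0.3, 0.2, -2.0]
gripper_width: 0.0649
gripper_force: 66.9
```

Request:
servo_tool:
  steps:
    - [0,0,0,-0.15,0]
    - [0,0,0,0,0]

```text
t: 14.4
eef_pos: [0.6004, 0.2477, 0.2784]
tool_rot: [[1.0, 0.031, 0.0], [0.031, -1.0, 0.0], [0.0, -0.0, -1.0]]
wrist_force: [-1.8, 0.1, 3.2]
gripper_width: 0.0648
gripper_force: 67.3
```

Request:
servo_tool:
  steps:
    - [0,0,0,-0.15,0]
    - [0,0,0,0,0]

```text
t: 14.57
eef_pos: [0.6006, 0.2478, 0.2778]
tool_rot: [[1.0, 0.031, 0.001], [0.031, -1.0, -0.0], [0.001, 0.0, -1.0]]
wrist_force: [-7.8, -2.2, 13.1]
gripper_width: 0.0648
gripper_force: 68.2
```

Request:
servo_tool:
  steps:
    - [0,0,0,0.1,0]
    - [1,0,0,0,0]
    - [1,0,0,0,0]
    - [1,0,0,0,0]
    - [1,0,0,0,0]

```text
t: 14.98
eef_pos: [0.6003, 0.2475, 0.2763]
tool_rot: [[1.0, 0.031, -0.0], [0.031, -1.0, -0.0], [-0.0, 0.0, -1.0]]
wrist_force: [-0.2, 0.4, -0.2]
gripper_width: 0.0852
gripper_force: 0.0
```

```bash
python3 - <<'E'
from h import *
d=shot('wrist','w7');e=shot('side','s7');s=monitor.state();print(s['t'],s['eef_pos'],s['gripper_width'],s['wrist_force'])
f=lambda n,x,y,w,h:cv2.resize(cv2.imread(f'pics/{n}.png')[y:y+h,x:x+w],(400,300),interpolation=cv2.INTER_CUBIC)
cv2.imwrite('pics/c7.png',np.hstack([f('w7',120,120,320,240),f('s7',240,60,120,90)]))
E
```

```text
15.0833 [0.60026584 0.24753589 0.27630961] 0.08554522798619736 [-0.51457283  0.32718001 -0.37994923]
```

View pics/c7.png

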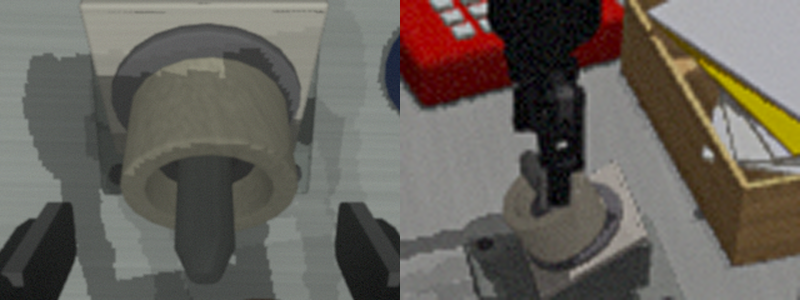

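```bash
python3 - <<'E'
from h import *
w=load('w7');n=np.array([-.5,-.016,.866]);e=np.array([.866,.03,.5]);F=np.array([.628,.2487,.058]);p=lambda a,b:proj(w,F+a*e+b*n).round(1)
print('tip',p(0,.08),'obs 284,340','disc far',p(.038,.006),'obs v140')
print('home: far bottom',p(.030,.006),'far top',p(.030,.046),'near top',p(-.036,.046),'bore',p(.02,.046),p(-.027,.046))
print('hung: far bottom',p(.0195,.034),'far top',p(.0195,.074),'near top',p(-.0465,.074),'bore',p(.01,.074),p(-.037,.074))
print('obs far outer 165.6, top ring far edge v~%.0f near edge ~%.0f, bore %.0f %.0f'%(120+.8*140,120+.8*230,120+.8*155,120+.8*212))
E
```

```text
tip [283.5 340.6] obs 284,340 disc far [283.3 142.4] obs v140
home: far bottom [283.4 156.4] far top [283.2 223.7] near top [283.9 303.7] bore [283.4 239.2] [283.8 295.3]
hung: far bottom [283.4 217.6] far top [283.3 302.7] near top [284.  365.7] bore [283.4 314.6] [283.9 358.8]
obs far outer 165.6, top ring far edge v~232 near edge ~304, bore 244 290
```

Request:
servo_tool:
  steps:
    - [1,0.3,0,-0.6,0]
    - [1,0,0,-0.6,0]
    - [1,0,0,-0.5,0]
    - [1,0,0,0,0]

```text
t: 15.42
eef_pos: [0.6048, 0.2472, 0.239]
tool_rot: [[1.0, 0.031, -0.006], [0.031, -1.0, -0.001], [-0.006, 0.001, -1.0]]
wrist_force: [-0.1, 0.1, -0.5]
gripper_width: 0.0856
gripper_force: 0.0
```

Request:
servo_tool:
  steps:
    - [0,0,0,0,0]
    - [0,0,0,0,0]
    - [0,0,0,0,0]
    - [0,0,0,0,0]

```text
t: 15.75
eef_pos: [0.6066, 0.2477, 0.2438]
tool_rot: [[1.0, 0.031, 0.001], [0.031, -1.0, 0.0], [0.001, -0.0, -1.0]]
wrist_force: [-2.1, -0.1, 1.6]
gripper_width: 0.0649
gripper_force: 66.7
```

Request:
servo_tool:
  steps:
    - [0,0.05,0,-0.09,0]
    - [0,0,0,0,0]

```text
t: 15.92
eef_pos: [0.6071, 0.2478, 0.2437]
tool_rot: [[1.0, 0.031, -0.002], [0.031, -1.0, -0.0], [-0.002, 0.0, -1.0]]
wrist_force: [-10.1, -2.1, 15.7]
gripper_width: 0.0648
gripper_force: 67.8
```

Request:
servo_tool:
  steps:
    - [0,0.1,0,0.1,0]
    - [0,0.05,0,-0.09,0]
    - [0,0.05,0,-0.09,0]
    - [0,0,0,0,0]

```text
t: 16.25
eef_pos: [0.609, 0.2481, 0.2436]
tool_rot: [[0.999, 0.032, -0.012], [0.032, -0.999, -0.002], [-0.012, 0.001, -1.0]]
wrist_force: [-29.8, -6.5, 36.1]
gripper_width: 0.0649
gripper_force: 69.6
```

Request:
servo_tool:
  steps:
    - [0,-0.1,0,0.1,0]
    - [0,0,0,0,0]
    - [1,0,0,0,0]
    - [1,0,0,0,0]
    - [1,0,0,0,0]

```text
t: 16.67
eef_pos: [0.6095, 0.2476, 0.2414]
tool_rot: [[1.0, 0.031, 0.001], [0.031, -1.0, 0.0], [0.001, -0.0, -1.0]]
wrist_force: [0.1, 0.3, 0.5]
gripper_width: 0.0849
gripper_force: 0.0
```

Request:
servo_tool:
  steps:
    - [1,0,0,0.5,0]
    - [1,0,0,1,0]
    - [1,0,0,1,0]
    - [1,0,0,0,0]
    - [1,0,0,0,0]

```text
t: 17.08
eef_pos: [0.6101, 0.2477, 0.2933]
tool_rot: [[1.0, 0.031, 0.004], [0.031, -1.0, 0.001], [0.004, -0.001, -1.0]]
wrist_force: [0.4, -0.1, -0.6]
gripper_width: 0.0854
gripper_force: 0.0
```

```bash
python3 - <<'E'
from h import *
w=shot('wrist','w8');s=monitor.state();print(s['t'],s['eef_pos'],s['gripper_width'])
g=cv2.cvtColor(w['image'],cv2.COLOR_RGB2GRAY)
n=np.array([-.5,-.016,.866]);e=np.array([.866,.03,.5]);F=np.array([.628,.2487,.058]);p=lambda a,b:proj(w,F+a*e+b*n).round(1)
print('tip',p(0,.08),'disc far',p(.038,.006),'roll far bot',p(.0275,.006),'far top',p(.0275,.046),'bore',p(.018,.046),p(-.029,.046),'near',p(-.0385,.046))
print('low side', [p(-.0385,b).tolist() for b in(.006,.026,.046,.056)])
v0=110
for u in (270,284,298): print(u,g[v0:360:4,u].tolist())
im=w['image'];cv2.imwrite('pics/c8.png',cv2.resize(im[110:350,124:444,::-1],(800,600),interpolation=cv2.INTER_CUBIC))
E
```

```text
17.1333 [0.60946801 0.24752934 0.2915733 ] 0.08570473186375255
tip [283.5 335.3] disc far [283.3 159.3] roll far bot [283.4 174.8] far top [283.3 235.9] bore [283.4 248.4] [283.8 297.5] near [283.9 305.4]
low side [[284.0, 249.2], [283.9, 275.7], [283.9, 305.4], [283.9, 321.7]]
270 [67, 94, 128, 132, 130, 128, 77, 120, 162, 151, 154, 151, 73, 82, 87, 89, 58, 73, 104, 101, 96, 103, 101, 101, 99, 104, 103, 109, 96, 89, 94, 88, 93, 89, 90, 59, 58, 56, 59, 55, 55, 58, 59, 56, 60, 57, 57, 61, 58, 62, 63, 60, 61, 56, 54, 58, 76, 83, 67, 73, 74, 72, 72]
284 [68, 94, 129, 129, 131, 125, 72, 122, 148, 153, 153, 137, 79, 92, 88, 65, 61, 96, 99, 102, 104, 106, 103, 106, 103, 102, 104, 105, 96, 89, 89, 90, 91, 85, 85, 59, 59, 60, 56, 59, 61, 61, 58, 59, 58, 60, 61, 60, 58, 62, 61, 63, 63, 62, 64, 66, 58, 58, 71, 78, 76, 78, 79]
298 [68, 96, 131, 128, 129, 126, 77, 120, 168, 149, 147, 143, 65, 66, 61, 56, 62, 71, 100, 101, 101, 105, 99, 103, 102, 105, 105, 89, 87, 88, 86, 86, 93, 87, 86, 59, 53, 57, 57, 57, 55, 56, 52, 53, 54, 54, 51, 53, 55, 51, 54, 55, 58, 52, 50, 65, 79, 74, 76, 75, 75, 77, 76]
```

View pics/c8.png

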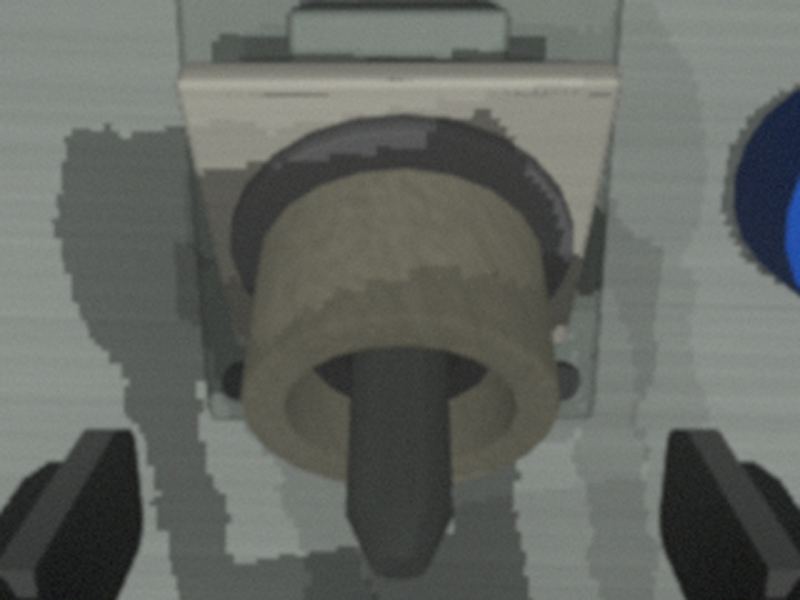

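Request:
servo_tool:
  steps:
    - [1,0,0,1,0]
    - [1,0,0,1,0]
    - [1,0,0,1,0]
    - [1,0,-0.8,1,0]
    - [1,-0.1,-1,0.5,0]

```text
t: 17.55
eef_pos: [0.6075, 0.2122, 0.3826]
tool_rot: [[0.999, 0.033, 0.002], [0.033, -0.999, 0.001], [0.002, -0.001, -1.0]]
wrist_force: [0.5, -0.3, 0.4]
gripper_width: 0.0852
gripper_force: 0.0
```

Request:
servo_tool:
  steps:
    - [1,-0.1,-1,0,0]
    - [1,-0.1,-1,0,0]
    - [1,-0.1,-1,0,0]
    - [1,-0.1,-1,0,0]
    - [1,-0.1,-1,0,0]

```text
t: 17.97
eef_pos: [0.5968, 0.1106, 0.3795]
tool_rot: [[1.0, 0.031, -0.003], [0.031, -1.0, 0.0], [-0.003, -0.0, -1.0]]
wrist_force: [0.7, -0.7, 1.0]
gripper_width: 0.0853
gripper_force: 0.0
```

Request:
servo_tool:
  steps:
    - [1,-0.1,-1,0,0]
    - [1,-0.1,-1,0,0]
    - [1,-0.1,-1,0,0]
    - [1,-0.1,-1,0,0]
    - [1,-0.1,-1,0,0]

```text
t: 18.38
eef_pos: [0.5868, 0.0107, 0.3796]
tool_rot: [[1.0, 0.031, -0.003], [0.031, -1.0, 0.001], [-0.003, -0.001, -1.0]]
wrist_force: [0.7, -0.6, -0.7]
gripper_width: 0.0854
gripper_force: 0.0
```

Request:
servo_tool:
  steps:
    - [1,-0.1,-1,0,0]
    - [1,-0.1,-1,0,0]
    - [1,-0.1,-1,0,0]
    - [1,-0.1,-1,0,0]
    - [1,-0.1,-1,0,0]

```text
t: 18.8
eef_pos: [0.5768, -0.0893, 0.3796]
tool_rot: [[1.0, 0.031, -0.003], [0.031, -1.0, 0.001], [-0.003, -0.001, -1.0]]
wrist_force: [0.4, -0.9, -0.3]
gripper_width: 0.0855
gripper_force: 0.0
```

Request:
servo_tool:
  steps:
    - [1,-0.1,-1,0,0]
    - [1,-0.1,-1,0,0]
    - [1,-0.1,-1,0,0]
    - [1,-0.1,-1,0,0]
    - [1,-0.1,-1,0,0]

```text
t: 19.22
eef_pos: [0.5668, -0.1893, 0.3795]
tool_rot: [[1.0, 0.031, -0.003], [0.031, -1.0, 0.002], [-0.002, -0.002, -1.0]]
wrist_force: [0.8, -0.5, 0.2]
gripper_width: 0.0857
gripper_force: 0.0
```

Request:
servo_tool:
  steps:
    - [1,-0.1,-1,0,0]
    - [1,-0.1,-1,0,0]
    - [1,-0.1,-1,0,0]
    - [1,-0.1,-1,0,0]
    - [1,-0.1,-1,0,0]

```text
t: 19.63
eef_pos: [0.5568, -0.2893, 0.3794]
tool_rot: [[1.0, 0.031, -0.002], [0.031, -1.0, 0.002], [-0.002, -0.002, -1.0]]
wrist_force: [-0.1, 0.7, -0.4]
gripper_width: 0.0853
gripper_force: 0.0
```

Request:
servo_tool:
  steps:
    - [1,-0.1,0,0,0]
    - [1,-0.1,0,0,0]
    - [1,-0.1,0,0,0]
    - [1,0,0,0,0]

```text
t: 19.97
eef_pos: [0.5511, -0.2875, 0.3806]
tool_rot: [[1.0, 0.032, -0.001], [0.032, -1.0, 0.001], [-0.001, -0.001, -1.0]]
wrist_force: [0.3, -0.5, -0.0]
gripper_width: 0.0857
gripper_force: 0.0
```

```bash
python3 - <<'E'
from h import *
d=shot('wrist','w9');s=monitor.state();print(s['t'],s['eef_pos'],s['tool_rot'][0])
g=cv2.cvtColor(d['image'],cv2.COLOR_RGB2GRAY)
u,v=proj(d,[.553,-.288,.024]).astype(int);print(u,v)
print('row',g[v,u-60:u+61:4].tolist(),'\ncol',g[v-60:v+61:4,u].tolist())
for th in(35,45,55):
    m=(g<th).astype(np.uint8)
    k,l,stt,c=cv2.connectedComponentsWithStats(m)
    for i in range(1,k):
        if stt[i,4]>500 and abs(c[i][0]-u)<60 and abs(c[i][1]-v)<60: print(th,stt[i].tolist(),c[i],onplane(d,stt[i][0]+stt[i][2]/2,stt[i][1]+stt[i][3]/2,.02))
E
```

```text
20.0167 [ 0.55127481 -0.28745419  0.38091287] [ 9.99497177e-01  3.17021784e-02 -6.03462722e-04]
285 178
row [77, 75, 77, 76, 74, 68, 62, 70, 20, 23, 24, 23, 26, 49, 60, 63, 61, 63, 61, 27, 27, 26, 30, 28, 66, 76, 73, 75, 99, 120, 119] 
col [122, 123, 122, 124, 124, 125, 26, 43, 42, 36, 32, 47, 60, 62, 62, 63, 58, 23, 21, 25, 33, 27, 49, 67, 71, 70, 75, 72, 115, 111, 113]
35 [256, 142, 64, 64, 2058] [284.07337221 179.01409135] [ 0.55620622 -0.2903447   0.02      ]
45 [256, 141, 64, 66, 2775] [287.27783784 174.12972973] [ 0.55620622 -0.2903447   0.02      ]
55 [255, 141, 66, 66, 2967] [287.36434109 173.9066397 ] [ 0.55620622 -0.2903447   0.02      ]
```

Request:
servo_tool:
  steps:
    - [1,0.16,-0.1,-1,0]
    - [1,0,0,-1,0]
    - [1,0,0,-1,0]
    - [1,0,0,-1,0]
    - [1,0,0,-1,0]

```text
t: 20.43
eef_pos: [0.5547, -0.2895, 0.2805]
tool_rot: [[0.999, 0.032, 0.0], [0.032, -0.999, 0.0], [0.0, -0.0, -1.0]]
wrist_force: [-0.1, 0.5, -0.3]
gripper_width: 0.0856
gripper_force: 0.0
```

Request:
servo_tool:
  steps:
    - [1,0,0,-1,0]
    - [1,0,0,-1,0]
    - [1,0,0,-1,0]
    - [1,0,0,-1,0]
    - [1,0,0,-0.7,0]

```text
t: 20.85
eef_pos: [0.5542, -0.2892, 0.1853]
tool_rot: [[0.999, 0.032, -0.002], [0.032, -0.999, 0.002], [-0.002, -0.002, -1.0]]
wrist_force: [-0.5, 0.1, -1.2]
gripper_width: 0.0856
gripper_force: 0.0
```

Request:
servo_tool:
  steps:
    - [1,0,0,-0.5,0]
    - [1,0,0,0,0]
    - [0,0,0,0,0]
    - [0,0,0,0,0]
    - [0,0,0,0,0]

```text
t: 21.27
eef_pos: [0.5555, -0.2911, 0.1797]
tool_rot: [[1.0, 0.031, 0.003], [0.031, -1.0, -0.002], [0.003, 0.002, -1.0]]
wrist_force: [0.7, -0.6, -1.1]
gripper_width: 0.0577
gripper_force: 64.1
```

Request:
servo_tool:
  steps:
    - [0,0,0,0,0]
    - [0,0,0,0,0]

```text
t: 21.43
eef_pos: [0.5554, -0.2911, 0.1797]
tool_rot: [[1.0, 0.031, 0.003], [0.031, -1.0, -0.002], [0.003, 0.002, -1.0]]
wrist_force: [-1.0, 1.6, 5.9]
gripper_width: 0.0582
gripper_force: 64.4
```

Request:
servo_tool:
  steps:
    - [0,0,0,0.5,0]
    - [0,0,0,1,0]
    - [0,0,0,1,0]
    - [0,0,0,1,0]
    - [0,0,0.5,1,0]

```text
t: 21.85
eef_pos: [0.5543, -0.2816, 0.2692]
tool_rot: [[1.0, 0.029, 0.001], [0.029, -1.0, -0.002], [0.001, 0.002, -1.0]]
wrist_force: [0.4, -0.3, -0.7]
gripper_width: 0.0581
gripper_force: 64.5
```

Request:
servo_tool:
  steps:
    - [0,0.1,1,1,0]
    - [0,0.1,1,1,0]
    - [0,0.1,1,1,0]
    - [0,0.1,1,1,0]
    - [0,0.1,1,1,0]

```text
t: 22.27
eef_pos: [0.5642, -0.1794, 0.369]
tool_rot: [[1.0, 0.031, 0.0], [0.031, -1.0, -0.0], [0.0, 0.0, -1.0]]
wrist_force: [1.2, -1.0, -0.7]
gripper_width: 0.0578
gripper_force: 64.5
```

Request:
servo_tool:
  steps:
    - [0,0.1,1,0,0]
    - [0,0.1,1,0,0]
    - [0,0.1,1,0,0]
    - [0,0.1,1,0,0]
    - [0,0.1,1,0,0]

```text
t: 22.68
eef_pos: [0.5743, -0.0794, 0.368]
tool_rot: [[1.0, 0.031, 0.001], [0.031, -1.0, -0.0], [0.001, 0.0, -1.0]]
wrist_force: [0.2, 0.7, -0.9]
gripper_width: 0.0579
gripper_force: 64.5
```

Request:
servo_tool:
  steps:
    - [0,0.1,1,0,0]
    - [0,0.1,1,0,0]
    - [0,0.1,1,0,0]
    - [0,0.1,1,0,0]
    - [0,0.1,1,0,0]

```text
t: 23.1
eef_pos: [0.5843, 0.0206, 0.368]
tool_rot: [[1.0, 0.031, 0.0], [0.031, -1.0, -0.0], [0.0, 0.0, -1.0]]
wrist_force: [0.0, 0.2, -1.3]
gripper_width: 0.0576
gripper_force: 64.5
```

Request:
servo_tool:
  steps:
    - [0,0.1,1,0,0]
    - [0,0.1,1,0,0]
    - [0,0.1,1,0,0]
    - [0,0.1,1,0,0]
    - [0,0,1,0,0]

```text
t: 23.52
eef_pos: [0.5924, 0.1205, 0.368]
tool_rot: [[1.0, 0.031, 0.001], [0.031, -1.0, -0.0], [0.001, 0.0, -1.0]]
wrist_force: [-0.0, -0.1, -0.3]
gripper_width: 0.0575
gripper_force: 64.5
```

Request:
servo_tool:
  steps:
    - [0,0,1,0,0]
    - [0,0,1,0,0]
    - [0,0,1,0,0]
    - [0,0,1,0,0]
    - [0,0,1,0,0]

```text
t: 23.93
eef_pos: [0.5922, 0.2205, 0.368]
tool_rot: [[1.0, 0.031, 0.0], [0.031, -1.0, -0.0], [0.0, 0.0, -1.0]]
wrist_force: [0.4, -0.6, -2.0]
gripper_width: 0.0581
gripper_force: 64.5
```

Request:
servo_tool:
  steps:
    - [0,0,1,0,0]
    - [0,0,0.35,0,0]
    - [0,0,0,-1,0]
    - [0,0,0,-0.7,0]
    - [0,0,0,0,0]

```text
t: 24.35
eef_pos: [0.5912, 0.2458, 0.3291]
tool_rot: [[1.0, 0.03, -0.007], [0.03, -1.0, -0.002], [-0.007, 0.002, -1.0]]
wrist_force: [-1.3, 0.0, -2.0]
gripper_width: 0.0578
gripper_force: 64.5
```

```bash
python3 - <<'E'
from h import *
d=shot('wrist','w10');s=monitor.state();print(s['t'],s['eef_pos'],s['tool_rot'][0],s['wrist_force'])
g=cv2.cvtColor(d['image'],cv2.COLOR_RGB2GRAY)
z=s['eef_pos'][2]-.1797+.024;x,y,_=s['eef_pos']
print('pred center',proj(d,[x,y,z]),[proj(d,[x+a,y,z]).round(1).tolist() for a in(-.03,-.013,.013,.03)],[proj(d,[x,y+a,z]).round(1).tolist() for a in(-.03,-.013,.013,.03)])
u,v=proj(d,[x,y,z]).astype(int)
print('row',u-90,g[v,u-90:u+91:4].tolist(),'\ncol',v-110,g[v-110:v+90:4,u].tolist())
E
```

```text
24.4 [0.59163861 0.24575238 0.33072213] [ 0.99952804  0.03023083 -0.00545856] [ 0.24703562  0.60652188 -1.09899008]
pred center [283.61208455 302.45887949] [[281.4, 364.7], [282.6, 330.4], [284.7, 272.7], [286.1, 231.0]] [[360.5, 304.4], [317.0, 303.3], [250.2, 301.6], [206.4, 300.5]]
row 193 [73, 54, 38, 30, 27, 27, 28, 27, 17, 31, 23, 26, 23, 22, 21, 22, 25, 15, 27, 20, 15, 23, 29, 25, 25, 16, 19, 20, 24, 24, 22, 16, 23, 23, 21, 18, 23, 19, 22, 28, 26, 25, 31, 24, 34, 69] 
col 192 [72, 72, 67, 74, 68, 73, 30, 26, 23, 23, 24, 33, 28, 29, 25, 17, 22, 22, 22, 23, 50, 147, 148, 150, 145, 148, 146, 113, 22, 23, 21, 20, 15, 16, 20, 23, 22, 23, 23, 17, 21, 19, 16, 66, 65, 47, 51, 42, 41, 43]
```

Request:
servo_tool:
  steps:
    - [0,0.05,0.07,-0.6,0]
    - [0,0,0,-0.4,0]
    - [0,0,0,0,0]

```text
t: 24.65
eef_pos: [0.593, 0.2475, 0.3111]
tool_rot: [[1.0, 0.03, -0.003], [0.03, -1.0, -0.001], [-0.003, 0.001, -1.0]]
wrist_force: [-0.1, -0.1, -2.4]
gripper_width: 0.058
gripper_force: 64.5
```

Request:
servo_tool:
  steps:
    - [0,0,0,-0.2,0]
    - [0,0,0,0,0]

```text
t: 24.82
eef_pos: [0.5934, 0.2478, 0.3088]
tool_rot: [[1.0, 0.031, -0.001], [0.031, -1.0, -0.0], [-0.001, 0.0, -1.0]]
wrist_force: [-0.5, -0.5, -2.4]
gripper_width: 0.0579
gripper_force: 64.5
```

Request:
servo_tool:
  steps:
    - [0,0,0,-0.2,0]
    - [0,0,0,0,0]

```text
t: 24.98
eef_pos: [0.5934, 0.2479, 0.3049]
tool_rot: [[1.0, 0.031, -0.0], [0.031, -1.0, -0.0], [-0.0, 0.0, -1.0]]
wrist_force: [-0.1, 1.1, -1.7]
gripper_width: 0.0581
gripper_force: 64.5
```

Request:
servo_tool:
  steps:
    - [0,0,0,-0.2,0]
    - [0,0,0,0,0]

```text
t: 25.15
eef_pos: [0.5933, 0.2479, 0.3007]
tool_rot: [[1.0, 0.031, -0.001], [0.031, -1.0, -0.0], [-0.001, 0.0, -1.0]]
wrist_force: [0.1, 0.5, -1.5]
gripper_width: 0.0582
gripper_force: 64.5
```

Request:
servo_tool:
  steps:
    - [0,0,0,-0.2,0]
    - [0,0.05,0,0,0]
    - [0,0,0,0,0]

```text
t: 25.4
eef_pos: [0.5945, 0.2479, 0.2969]
tool_rot: [[1.0, 0.031, -0.0], [0.031, -1.0, -0.0], [-0.0, 0.0, -1.0]]
wrist_force: [-0.4, -0.0, -0.8]
gripper_width: 0.0579
gripper_force: 64.5
```

Request:
servo_tool:
  steps:
    - [0,0.07,0,-0.2,0]
    - [0,0,0,0,0]

```text
t: 25.57
eef_pos: [0.5959, 0.2479, 0.2926]
tool_rot: [[1.0, 0.031, -0.001], [0.031, -1.0, -0.0], [-0.001, 0.0, -1.0]]
wrist_force: [0.6, -0.1, -1.2]
gripper_width: 0.058
gripper_force: 64.5
```

Request:
servo_tool:
  steps:
    - [0,0.07,0,-0.15,0]
    - [0,0,0,0,0]

```text
t: 25.73
eef_pos: [0.5968, 0.2481, 0.2896]
tool_rot: [[1.0, 0.031, -0.003], [0.031, -1.0, -0.0], [-0.003, 0.0, -1.0]]
wrist_force: [-5.3, -0.1, 0.9]
gripper_width: 0.0581
gripper_force: 64.7
```

Request:
servo_tool:
  steps:
    - [0,0.04,0,-0.15,0]
    - [0,0,0,0,0]

```text
t: 25.9
eef_pos: [0.597, 0.2483, 0.2878]
tool_rot: [[0.999, 0.031, -0.005], [0.031, -1.0, -0.001], [-0.005, 0.0, -1.0]]
wrist_force: [-12.1, -0.7, 7.7]
gripper_width: 0.0579
gripper_force: 65.5
```

Both walls now touch about 19 mm below the tip, so the post is in the bore. I'll relieve the load and release.

Request:
servo_tool:
  steps:
    - [0,-0.07,0,0,0]
    - [0,0,0,0,0]
    - [1,0,0,0,0]
    - [1,0,0,0,0]
    - [1,0,0,0,0]

```text
t: 26.32
eef_pos: [0.5971, 0.248, 0.2875]
tool_rot: [[1.0, 0.031, 0.001], [0.031, -1.0, 0.0], [0.001, -0.0, -1.0]]
wrist_force: [0.1, 0.8, -0.5]
gripper_width: 0.0855
gripper_force: 0.0
```

Request:
servo_tool:
  steps:
    - [1,0,0,0,0]
    - [1,0,0,0,0]

```text
t: 26.48
eef_pos: [0.5969, 0.2479, 0.2873]
tool_rot: [[1.0, 0.031, 0.0], [0.031, -1.0, 0.0], [0.0, -0.0, -1.0]]
wrist_force: [-0.5, 0.1, -0.1]
gripper_width: 0.0857
gripper_force: 0.0
```

```bash
python3 - <<'E'
from h import *
w=shot('wrist','w11');s=monitor.state();print(s['t'],s['eef_pos'],s['wrist_force'])
g=cv2.cvtColor(w['image'],cv2.COLOR_RGB2GRAY)
n=np.array([-.5,-.016,.866]);e=np.array([.866,.03,.5]);F=np.array([.628,.2487,.058]);p=lambda a,b:proj(w,F+a*e+b*n).round(1)[1]
print('tip',p(-.005,.08),'roll far bot',p(.0275,.006),'roll far top',p(.0275,.046),'collar home: far bot',p(.027,.046),'far top',p(.027,.07),'near top',p(-.033,.07),'| 5mm up:',p(.027,.051),p(.027,.075),p(-.033,.075))
for u in(255,270,284,298,312):print(u,g[120:400:4,u].tolist())
E
```

```text
26.5333 [0.59684859 0.24793604 0.28726343] [-0.1033238  -0.63045855 -0.08196586]
tip 321.9 roll far bot 149.9 roll far top 211.0 collar home: far bot 211.8 far top 259.8 near top 327.1 | 5mm up: 221.0 271.2 336.9
255 [158, 172, 170, 172, 82, 102, 109, 104, 106, 102, 140, 148, 145, 149, 147, 112, 119, 118, 118, 118, 114, 116, 116, 117, 128, 102, 27, 26, 24, 27, 22, 28, 27, 14, 27, 21, 16, 21, 25, 25, 26, 25, 20, 26, 26, 29, 25, 28, 28, 26, 31, 100, 135, 82, 84, 82, 80, 82, 84, 79, 82, 84, 82, 92, 94, 97, 93, 95, 96, 93]
270 [170, 173, 169, 82, 108, 107, 108, 109, 107, 157, 152, 148, 151, 155, 118, 114, 119, 118, 118, 120, 116, 121, 117, 123, 120, 31, 28, 26, 32, 25, 17, 23, 20, 16, 17, 15, 19, 16, 17, 21, 17, 27, 68, 65, 62, 64, 63, 61, 55, 35, 25, 31, 109, 89, 92, 90, 78, 84, 83, 79, 81, 80, 83, 81, 61, 42, 36, 40, 34, 40]
284 [171, 173, 153, 94, 110, 105, 107, 105, 110, 155, 158, 162, 163, 142, 142, 123, 121, 120, 116, 118, 115, 113, 115, 125, 89, 27, 32, 31, 33, 24, 23, 22, 20, 21, 22, 23, 19, 20, 24, 15, 22, 54, 66, 66, 69, 66, 67, 66, 70, 66, 64, 44, 81, 84, 85, 87, 84, 86, 91, 86, 71, 39, 36, 40, 33, 36, 37, 34, 36, 35]
298 [173, 169, 167, 88, 106, 107, 107, 105, 98, 161, 160, 155, 116, 119, 120, 118, 121, 120, 116, 113, 116, 117, 114, 122, 122, 32, 30, 30, 25, 25, 22, 22, 23, 22, 24, 19, 16, 17, 14, 11, 15, 26, 59, 57, 57, 61, 62, 57, 59, 40, 26, 27, 84, 86, 90, 85, 85, 88, 76, 38, 39, 34, 36, 38, 36, 36, 40, 35, 36, 46]
312 [172, 172, 172, 145, 93, 113, 106, 99, 100, 71, 116, 113, 115, 113, 112, 117, 119, 113, 114, 116, 110, 114, 116, 114, 129, 81, 29, 32, 31, 30, 27, 23, 25, 28, 28, 25, 20, 21, 22, 16, 26, 24, 20, 18, 21, 22, 25, 16, 23, 21, 27, 63, 87, 88, 87, 89, 88, 69, 36, 41, 44, 40, 42, 40, 40, 40, 36, 33, 60, 77]
```

Request:
servo_tool:
  steps:
    - [1,0.1,0,-0.8,0]
    - [1,0,0,-0.8,0]
    - [1,0,0,0,0]
    - [0,0,0,0,0]
    - [0,0,0,0,0]

```text
t: 26.95
eef_pos: [0.5989, 0.2479, 0.2564]
tool_rot: [[1.0, 0.031, 0.0], [0.031, -1.0, -0.0], [0.0, 0.0, -1.0]]
wrist_force: [-11.5, -1.6, 26.3]
gripper_width: 0.0637
gripper_force: 60.5
```

Request:
servo_tool:
  steps:
    - [0,0,0,0,0]
    - [0,0,0,0,0]
    - [0,0,0,0,0]

```text
t: 27.2
eef_pos: [0.5989, 0.248, 0.2571]
tool_rot: [[1.0, 0.031, 0.001], [0.031, -1.0, -0.0], [0.001, 0.0, -1.0]]
wrist_force: [-3.8, -1.2, 6.0]
gripper_width: 0.0629
gripper_force: 64.6
```

Request:
servo_tool:
  steps:
    - [0,0.05,0,-0.09,0]
    - [0,0,0,0,0]

```text
t: 27.37
eef_pos: [0.5995, 0.2482, 0.2569]
tool_rot: [[1.0, 0.031, -0.002], [0.031, -1.0, -0.001], [-0.002, 0.001, -1.0]]
wrist_force: [-13.5, -2.8, 17.9]
gripper_width: 0.0633
gripper_force: 65.9
```

Request:
servo_tool:
  steps:
    - [0,-0.05,0,0.09,0]
    - [1,0,0,0,0]
    - [1,0,0,0,0]
    - [1,0,0,0,0]
    - [1,0,0,0.3,0]

```text
t: 27.78
eef_pos: [0.5983, 0.2478, 0.2601]
tool_rot: [[1.0, 0.031, -0.002], [0.031, -1.0, -0.0], [-0.002, 0.0, -1.0]]
wrist_force: [0.2, -1.3, -0.2]
gripper_width: 0.0852
gripper_force: 0.0
```

Request:
servo_tool:
  steps:
    - [1,0,0,0.65,0]
    - [1,0,0,0.65,0]
    - [1,0,0,0,0]
    - [1,0,0,0,0]

```text
t: 28.12
eef_pos: [0.5995, 0.2481, 0.2896]
tool_rot: [[1.0, 0.031, 0.004], [0.031, -1.0, 0.001], [0.004, -0.001, -1.0]]
wrist_force: [0.0, -0.1, 0.2]
gripper_width: 0.0854
gripper_force: 0.0
```

```bash
python3 - <<'E'
from h import *
w=shot('wrist','w12');s=monitor.state();print(s['t'],s['eef_pos'],s['wrist_force'])
g=cv2.cvtColor(w['image'],cv2.COLOR_RGB2GRAY)
n=np.array([-.5,-.016,.866]);e=np.array([.866,.03,.5]);F=np.array([.628,.2487,.058]);p=lambda a,b:proj(w,F+a*e+b*n).round(1)[1]
print('tip',p(-.005,.08),'disc far',p(.038,.006),'roll far bot',p(.0275,.006),'roll far top',p(.0275,.046),'collar home: far bot',p(.027,.046),'bore far',p(.01,.07),'near top',p(-.033,.07),'| 5mm up:',p(.027,.051),p(.01,.075),p(-.033,.075))
for u in(270,284,298):print(u,g[110:350:3,u].tolist())
v=round(p(0,.07));print('row',v,g[v,180:390:4].tolist())
E
```

```text
28.1667 [0.59898864 0.24801891 0.28832612] [-0.53776373 -0.03925677 -0.35747097]
tip 324.9 disc far 138.7 roll far bot 155.7 roll far top 216.3 collar home: far bot 217.1 bore far 286.8 near top 329.8 | 5mm up: 226.1 297.6 339.5
270 [143, 115, 135, 154, 188, 171, 167, 173, 170, 107, 89, 110, 104, 106, 105, 105, 105, 149, 149, 155, 149, 151, 136, 111, 115, 115, 113, 116, 117, 118, 117, 114, 117, 119, 117, 114, 125, 123, 27, 31, 27, 26, 25, 28, 24, 23, 20, 24, 27, 22, 18, 22, 21, 18, 27, 21, 16, 20, 21, 20, 57, 62, 63, 60, 64, 62, 60, 59, 49, 28, 24, 22, 27, 62, 83, 89, 95, 92, 81, 79]
284 [146, 115, 134, 151, 187, 171, 171, 172, 166, 85, 99, 112, 103, 105, 103, 105, 118, 155, 155, 157, 157, 143, 153, 119, 118, 117, 117, 118, 120, 117, 115, 115, 118, 115, 115, 116, 123, 88, 28, 29, 27, 29, 26, 27, 13, 24, 23, 20, 20, 20, 19, 19, 20, 16, 16, 14, 13, 16, 13, 44, 63, 65, 61, 66, 70, 67, 68, 68, 68, 62, 60, 58, 54, 38, 85, 86, 83, 83, 86, 85]
298 [148, 114, 135, 154, 186, 171, 171, 170, 170, 93, 96, 113, 105, 106, 104, 102, 99, 131, 114, 120, 115, 115, 123, 114, 115, 118, 117, 119, 119, 117, 114, 110, 117, 114, 112, 115, 124, 120, 32, 24, 23, 25, 24, 15, 22, 25, 23, 23, 23, 22, 22, 27, 20, 16, 16, 22, 12, 21, 19, 18, 55, 59, 58, 58, 61, 61, 61, 63, 57, 53, 36, 26, 25, 66, 86, 83, 89, 86, 84, 87]
row 298 [135, 117, 98, 99, 99, 100, 99, 152, 150, 128, 34, 37, 31, 28, 29, 29, 27, 31, 27, 26, 25, 55, 60, 62, 66, 63, 65, 66, 63, 59, 56, 55, 29, 22, 24, 25, 27, 26, 34, 26, 33, 30, 42, 154, 136, 133, 135, 137, 134, 134, 137, 144, 135]
```

Request:
servo_tool:
  steps:
    - [1,0,0,1,0]
    - [1,0,0,1,0]
    - [1,0,0,1,0]
    - [1,0,0,1,0]
    - [1,0,0,1,0]

```text
t: 28.58
eef_pos: [0.5985, 0.2479, 0.3874]
tool_rot: [[1.0, 0.031, -0.001], [0.031, -1.0, -0.0], [-0.001, 0.0, -1.0]]
wrist_force: [0.4, -0.1, -0.4]
gripper_width: 0.0854
gripper_force: 0.0
```

Request:
servo_tool:
  steps:
    - [1,0,0,0,0]
    - [1,0,0,0,0]
    - [1,0,0,0,0]

```text
t: 28.83
eef_pos: [0.5983, 0.2479, 0.3855]
tool_rot: [[1.0, 0.031, -0.002], [0.031, -1.0, -0.001], [-0.002, 0.0, -1.0]]
wrist_force: [-0.2, -0.1, 0.1]
gripper_width: 0.0852
gripper_force: 0.0
```

```bash
python3 -c "
from h import *
print(manip.sign_off())"
```

```text
the job is handed in; nothing more can be done
None
```

The adapter, label roll and lock collar went onto the spindle in that order, and the last wrist-camera measurements put all three at home to within a few millimetres. The arm then let go and moved clear, and I handed the job in at about 29 s with no verdict returned.

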